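Change the socket on the bench nut-driver

TASK

Change the socket on the green bench nut-driver. Pull the yellow-banded socket up off the square drive and hang it fully on the empty middle peg of the leaning rack; then take the blue-banded socket from the rack and push it straight down onto the square drive until it sits fully home and the spring balls click in. Leave the red-banded socket on its peg and do not disturb the other things on the bench.

Things in the scene. Friction and masses are not known exactly. Their poses are not given: they have to be found in the camera images.
- yellow_socket_mid (a point): Socket with a yellow band, 70 mm tall, 0.16 kg: dark round skirt 43 mm across and 28 mm tall, above it a bright square grip 30 x 30 mm, 42 mm tall, to be gripped by its flats. Square bore 23 mm wide, 28 mm deep from its lower end, sides parallel to the flats. Point: on its axis, half-way up (35 mm). z: to its top; x, y: across the flats. Starts clicked on the drive, comes straight up with about 8 N
- blue_socket_mid (a point): Socket with a blue band, same as the yellow one (70 mm tall, 30 mm square grip on top, skirt 43 mm across below). Point: on its axis, half-way up (35 mm). z: along its axis to its top; x, y: across the flats. Starts on the left or the right peg of the rack.
- red_socket_mid (a point): Socket with a red band, same as the yellow one (70 mm tall, 30 mm square grip on top, skirt 43 mm across below). Point: on its axis, half-way up (35 mm). z: along its axis to its top; x, y: across the flats. Starts on the other outer peg and stays there.
- drive_seat (a point): Centre of the 48 mm round shoulder, 62 mm above the bench, at the foot of the nut-driver's upright square drive: 20 mm square, 26 mm tall, last 5 mm tapered. z up, x and y along the square's sides. A socket fully home rests on the shoulder with its centre 35 mm above this point, turned square to the drive (any quarter turn); it takes about 8 N to push on. Fixed.
- ball_front (a joint): Spring ball in the drive's -x face, 13 mm above the shoulder, standing 3.2 mm out: how far it is pushed in, m. 0 = out (free, or clicked into the groove of a socket), about 0.0017 while a socket's bore presses on it.
- ball_back (a joint): The same for the ball in the drive's +x face.
- peg_left (a point): Foot centre of the rack's left peg (as seen by the robot), on the panel's face. z: out along the peg, which leans 26 degrees from vertical to the rack's front; y: along the row to the left; x: up the slope. Peg 85 mm from the next, sides along x and y. Holds the blue or the red socket.
- peg_middle (a point): Foot centre of the rack's middle peg (as seen by the robot), on the panel's face. z: out along the peg, which leans 26 degrees from vertical to the rack's front; y: along the row to the left; x: up the slope. Peg 85 mm from the next, sides along x and y. Empty at the start, for the yellow socket.
- peg_right (a point): Foot centre of the rack's right peg (as seen by the robot), on the panel's face. z: out along the peg, which leans 26 degrees from vertical to the rack's front; y: along the row to the left; x: up the slope. Peg 85 mm from the next, sides along x and y. Holds the red or the blue socket.
- rack: Fixed rack, 240 mm wide: panel whose face slopes 26 degrees down to the robot's side, 55 mm above the bench at the row of pegs. Pegs 19.5 mm square, 26 mm long, last 5 mm tapered. A socket hung fully has its lower end on the panel, its centre 35 mm out from the peg's foot, with about 1.7 mm of play. Origin under its centre; x away from the low front edge, y left along the row.
- tape_roll: Bystander: roll of masking tape, 102 mm across, 25 mm tall, lying flat. Origin under its centre.
- tape_measure: Bystander: yellow and black tape measure, 48 x 86 x 64 mm. Origin under its centre.
- hinge: Bystander: steel butt hinge, 40 x 70 x 9 mm. Origin under its centre.
Things that resemble listed ones, but are neither listed nor needed, are in the scene too. What is shaped like the part that bears yellow_socket_mid but purple or turquoise is not meant.

How it is judged:
On the way, in this order (a step that is already met when the one before it is completed fails the run):
1. the yellow-banded socket is pulled clear of the square drive (distance between yellow_socket_mid and drive_seat above 0.075 m), for 0.1 s.
2. the yellow-banded socket hangs fully on the rack's middle peg, let go (x of yellow_socket_mid in the frame of peg_middle between -0.01 and 0.01 m and y of yellow_socket_mid in the frame of peg_middle between -0.01 and 0.01 m and z of yellow_socket_mid in the frame of peg_middle between 0.032 and 0.04 m and angle between the z axis of yellow_socket_mid and the z axis of peg_middle, either way round below 0.2 rad and contact force between yellow_socket and the fingers below 0.2 N), for 0.2 s.
3. the blue-banded socket is off its peg and clear of the rack (distance between blue_socket_mid and peg_left above 0.075 m and distance between blue_socket_mid and peg_right above 0.075 m and z of blue_socket_mid in the frame of peg_middle above 0.07 m), for 0.1 s.
4. the blue-banded socket sits home on the drive with both balls clicked in (x of blue_socket_mid in the frame of drive_seat between -0.003 and 0.003 m and y of blue_socket_mid in the frame of drive_seat between -0.003 and 0.003 m and z of blue_socket_mid in the frame of drive_seat between 0.032 and 0.0375 m and angle between the z axis of blue_socket_mid and the z axis of drive_seat, either way round below 0.06 rad and value of joint each of ball_front, ball_back below 0.001 m), for 0.2 s.
At the end, for the whole second after the job is handed in: Blue socket home on the drive (within 2.5 mm of the shoulder, 3 mm of centre, 0.06 rad of upright), both balls out; yellow socket on the middle peg (within 5 mm of the panel, 10 mm of centre, 0.2 rad of the peg); both released and at rest; red socket within 10 mm of its start (all of step 2 and all of step 4 and contact force between blue_socket and the fingers below 0.2 N and linear speed of each of yellow_socket, blue_socket below 0.02 m/s and distance of red_socket_mid from where it was at the start of the episode below 0.01 m); the robot touches nothing.
It fails at once if the red-banded socket is shifted by more than 10 mm (distance of red_socket_mid from where it was at the start of the episode above 0.01 m).
It fails at once if the roll of tape is shifted by more than 25 mm (distance of tape_roll from where it was at the start of the episode above 0.025 m).
It fails at once if the tape measure is shifted by more than 25 mm (distance of tape_measure from where it was at the start of the episode above 0.025 m).
It fails at once if the hinge is shifted by more than 25 mm (distance of hinge from where it was at the start of the episode above 0.025 m).
It also fails if it takes over 64 s, if anything falls off the work surface, if the arm or the gripper's body presses on something with over 40 N, if the wrist force passes 120 N, or if a joint passes its speed limit or range.

ROBOT

A 7-joint arm with a two-finger parallel gripper is mounted at the origin on a cart in front of the work surface, level with it; the furniture and walls round the work are solid. World frame = base frame: x ahead of the robot, y to its left, z up, the work surface at z = 0. Lengths are in m, angles in rad, forces in N, time in s.
With the tool pointing down it reaches from about 0.425 to 0.925 m from the base axis. Payload 6.8 kg.
Tool frame: the origin (TCP) lies on the front face of the gripper's body, between the roots of the fingers; the fingertips stand 73 mm ahead of it and the grasp point (between the pads) lies 54 mm ahead of it (env.nose_length is the distance from the TCP to the fingertips, in m); z points along the fingers, y is the line along which they close (so a half turn about z gives the same grasp; the last joint's range is limited). The gripper opens to 85 mm and grips with 20 to 120 N. Pads are 22 mm wide; open, the fingers measure 114 mm over their backs; the gripper's body (76 mm by 85 mm) begins 54 mm behind the grasp point. The pads swing forward as they close: fully open they stand 13 mm farther back than shut.
Start: joints at [1.219, 0.477, 0.022, 1.555, -0.011, 1.109, -0.083], TCP at [0.163, -0.655, 0.304] pointing down, gripper open.
Joint ranges: [-2.96, 2.96], [-0.34, 2.1], [-1.41, 1.46], [0.24, 2.44], [-1.37, 4.51], [0.17, 1.92], [-2.96, 2.96]. Speed limits (rad/s): [2.39, 2.39, 3.14, 3.14, 3.14, 3.14, 3.14].

INTERFACE

Orientations are given as a unit quaternion [w, x, y, z].
In Python, from cell import env, kin, camera, calibration, job gives the robot as it stands. The module is installed in compiled form; this text tells all that it offers. Calls block until the motion is done:
- env.reach(position, orientation): joint-space move of the TCP to a pose.
- env.movel(position, velocity=0.15, rot=None, stop_force=None): straight line of the TCP; rot=None keeps the orientation; velocity is the mean speed in m/s. With stop_force (N) it stops when the force on the tool has changed by that much, and returns True; else False.
- env.goto_joints(angles): joint-space move.
- env.grip(opening, f_grip=None): finger opening in m; f_grip is the grip in N (None keeps the last); returns when the fingers have stopped.
- env.dwell(seconds).
- kin.inverse_kinematics(position, orientation): joint angles nearest the present ones, or None.
- env.get_state(): the state.
- camera(name): name is "scene" or "top" or "wrist"; returns (picture, depth): 400x640x3 uint8, blue, green, red; 400x640 float32, m along the optical axis (not along the pixel's ray), 0 where there is no reading.
- calibration(name): a dict with "fx", "fy", "cx", "cy" (pixels), "rvec" (rotation vector, rad) and "tvec" (3), from world to camera coordinates, as OpenCV has them. Camera axes: x right, y down, z forward; pixel columns grow to the right and rows downward; lengths in m; the calibration is good to about 2 mm. A picture is of the moment at which its call begins: read the wrist's pose just before it. calibration takes no time and is no camera call; for the wrist camera it gives the pose at the moment of the call.
A pose or a line that the arm cannot do raises env.PlanningError and nothing moves.
- job.job_done(): hands the job in, once; it reports no verdict.
The state is a dict: "time": time; "qpos": joint angles; "joint_velocities": joint speeds; "joint_torque": joint torques, N m; "tcp_pos": TCP position; "orientation": TCP orientation; "force": force on the tool from outside, world axes, zero at the start; "torque": the same for the moment, N m; "opening": finger opening in m.
Only numpy, scipy, OpenCV 4.12 (cv2) and the standard library are available. Lean on these libraries where they do the work, as an engineer would, in place of code of your own. Each camera call takes 0.05 s, during which the arm holds its last target. There are 200 camera calls.

## Working session

There is one attempt and no reset: what is moved stays moved. The work goes in short steps, each a Python script; the robot and the scene stay as the last script left them, time stands still between calls to the robot, and variables do not carry over. Pictures are saved under pics/ and viewed, on a budget of 10 in all, crops included, one or two more only if the job needs it, and the job is handed in when it is done.

```bash
mkdir -p pics; cat > h.py <<'E'
import numpy as np, cv2
from cell import env, kin, camera, calibration, job
from scipy.spatial.transform import Rotation as R
def cal(n):
    c=calibration(n); return c, R.from_rotvec(np.ravel(c["rvec"])).as_matrix(), np.ravel(c["tvec"])
def cloud(n,depth,c=None):
    c,Rm,t=c or cal(n); v,u=np.mgrid[:400,:640]
    P=np.stack([(u-c["cx"])/c["fx"]*depth,(v-c["cy"])/c["fy"]*depth,depth],-1)
    return (P-t)@Rm
def q(Rm): 
    x=R.from_matrix(Rm).as_quat(); return [x[3],x[0],x[1],x[2]]
E
python3 - <<'E'
from h import *
ims=[]
for n in("scene","top"):
    im,d=camera(n); np.savez(f"{n}0.npz",im=im,d=d); ims.append(im); c,Rm,t=cal(n); print(n,-Rm.T@t,Rm[2],c["fx"],(d>0).mean())
    cv2.imwrite(f"pics/{n}0.png",im)
print(env.get_state()["time"],env.get_state()["orientation"])
E
```

```text
scene [-0.22236371 -0.47898598  0.43191907] [ 0.82865943  0.42229615 -0.3674092 ] 434.8239325278588 0.99622265625
top [ 0.38030337 -0.11019034  0.96956672] [ 0.15423112  0.03038982 -0.98756732] 388.9707899036974 0.99591015625
0.1 [-7.81027713e-04  9.92577509e-01  1.21611084e-01 -1.51124224e-04]
```

View pics/scene0.png

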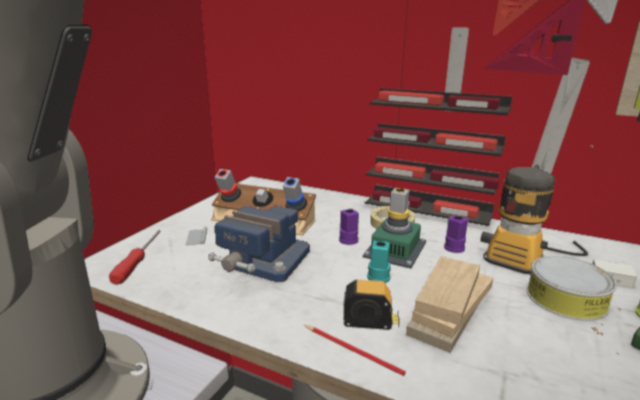

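View pics/top0.png

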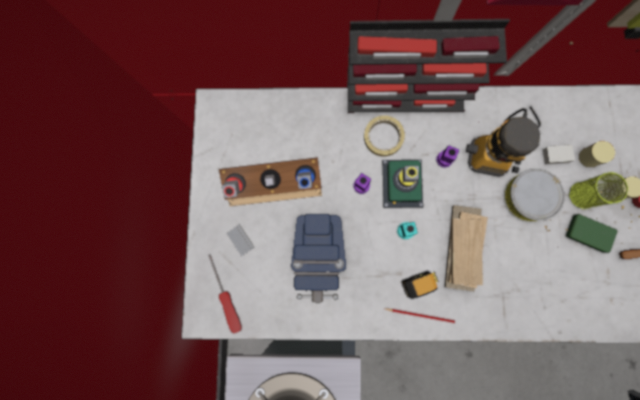

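The scene view shows red, empty and blue pegs from left to right on the rack, at about (225,183), (262,195) and (292,190). The yellow socket is on the green driver at (399,205), with a vise in front of the rack. In the top view the rack is at (270,180) with blue at (305,178), and the driver is at (403,183) with a purple decoy at (362,183) next to it. Next I'll localise these from the depth.

```bash
python3 - <<'E'
from h import *
np.set_printoptions(precision=4,suppress=True)
z=np.load("top0.npz"); im,d=z["im"],z["d"]; P=cloud("top",d); 
def box(n,u0,u1,v0,v1):
    p=P[v0:v1,u0:u1].reshape(-1,3); return p
# table check
print("table",np.median(P[260:320,360:380,2]))
# driver: slices by height
p=box("top",375,432,150,215)
for a,b in((.02,.05),(.05,.066),(.066,.085),(.085,.11),(.122,.14)):
    s=p[(p[:,2]>a)&(p[:,2]<b)]
    if len(s)>4: print(a,b,len(s),s.mean(0),s.min(0),s.max(0), cv2.minAreaRect(s[:,:2].astype(np.float32)*1000))
# rack panel
v,u=np.mgrid[:400,:640]
hsv=cv2.cvtColor(im,cv2.COLOR_BGR2HSV)
m=(u>218)&(u<324)&(v>155)&(v<205)&(hsv[...,0]<20)&(hsv[...,0]>4)&(hsv[...,2]<150)&(hsv[...,1]>70)
s=P[m]; 
for _ in range(4):
    c=s.mean(0); n=np.linalg.svd(s-c,full_matrices=False)[2][2]; n*=np.sign(n[2]); r=(s-c)@n; s=s[abs(r)<max(.002,1.5*r.std())]
print("panel",c,n,np.degrees(np.arccos(n[2])),len(s),r.std()); 
# rows
# things standing above panel
box_=P[150:210,215:328].reshape(-1,3); h=(box_-c)@n
yl=np.cross(n,[0,0,1.]);
# row direction = horizontal in-plane
yl=np.cross([0,0,1.],n); yl/=np.linalg.norm(yl); yl*=np.sign(yl[1]); xl=np.cross(yl,n); print("y",yl,"x",xl)
k=s; a=np.c_[(k-c)@xl,(k-c)@yl]; print("panel extents",np.percentile(a,[0.5,99.5],axis=0))
for lo,hi in((.012,.024),(.024,.030),(.035,.06),(.064,.08)):
    t=box_[(h>lo)&(h<hi)]; a=np.c_[(t-c)@xl,(t-c)@yl,(t-c)@n]
    for y0 in(-.085,0,.085):
        b=a[abs(a[:,1]-y0)<.04]
        if len(b)>3: print(lo,y0,len(b),b.mean(0),b.min(0),b.max(0))
np.savez("rack.npz",c=c,n=n,x=xl,y=yl)
for nm,u0,u1,v0,v1 in(("purp",350,375,170,198),("turq",395,420,218,242),("roll",360,408,112,158),("vise",288,350,210,305)):
    t=box(0,u0,u1,v0,v1); t=t[t[:,2]>.01]; print(nm,t.min(0),t.max(0))
b=cv2.resize(im[140:220,210:440],None,fx=3.4,fy=3.4,interpolation=cv2.INTER_CUBIC); cv2.imwrite("pics/crop.png",b)
E
```

```text
table 0.0007716313165161512
0.02 0.05 587 [ 0.5746 -0.2554  0.0417] [ 0.5163 -0.3071  0.02  ] [ 0.6527 -0.2007  0.05  ] ((589.3873291015625, -262.6233825683594), (150.16134643554688, 93.36494445800781), 13.6278657913208)
0.05 0.066 534 [ 0.5639 -0.2633  0.0538] [ 0.5237 -0.3044  0.05  ] [ 0.617  -0.2303  0.0655] ((570.158447265625, -267.516357421875), (73.8603515625, 93.48299407958984), 89.4229965209961)
0.066 0.085 48 [ 0.559  -0.259   0.0718] [ 0.5489 -0.2839  0.0662] [ 0.5828 -0.2468  0.084 ] ((561.8196411132812, -261.52703857421875), (41.44443130493164, 20.168128967285156), 50.57107925415039)
0.085 0.11 87 [ 0.5613 -0.2603  0.0949] [ 0.5501 -0.2811  0.0854] [ 0.5824 -0.2483  0.1099] ((562.2933349609375, -260.48175048828125), (38.93701934814453, 18.89449119567871), 46.322792053222656)
0.122 0.14 198 [ 0.5696 -0.2672  0.1317] [ 0.5547 -0.2825  0.1223] [ 0.5856 -0.2532  0.1363] ((569.69970703125, -267.7470703125), (28.690715789794922, 31.02025604248047), 87.66905975341797)
panel [0.584  0.0503 0.0681] [0.9719 0.0775 0.2221] 77.16822198889393 1258 0.01693410143510402
y [-0.0795  0.99
[... 493 characters left out ...]
008 -0.0396  0.024 ] [0.0784 0.0381 0.03  ]
0.024 0.085 60 [0.0747 0.0886 0.0274] [0.0703 0.0458 0.0242] [0.0791 0.1245 0.0298]
0.035 -0.085 220 [ 0.0781 -0.0828  0.0444] [ 0.0719 -0.1249  0.0351] [ 0.084  -0.0454  0.0555]
0.035 0 287 [0.079  0.0009 0.0471] [ 0.0721 -0.0398  0.0351] [0.0851 0.0398 0.0598]
0.035 0.085 293 [0.0792 0.0841 0.0476] [0.0734 0.0452 0.0351] [0.0855 0.1243 0.06  ]
0.064 0.085 40 [0.0836 0.0981 0.0661] [0.0796 0.0602 0.064 ] [0.088  0.1249 0.0692]
purp [ 0.3803 -0.1848  0.0106] [ 0.5831 -0.1102  0.9696]
turq [ 0.3803 -0.2883  0.01  ] [ 0.4715 -0.1102  0.9696]
roll [ 0.3803 -0.2846  0.0101] [ 0.7559 -0.1102  0.9696]
vise [ 0.2832 -0.1254  0.0141] [0.4893 0.0077 0.9696]
```

View pics/crop.png

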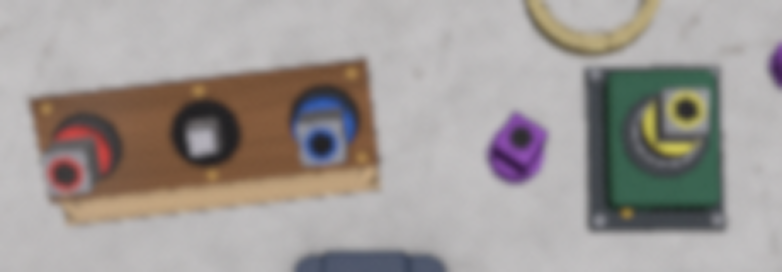

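The crop shows red at (65,172), the empty peg at (203,137), blue at (320,145) and yellow at (686,108). The panel fit caught invalid pixels, so I'm redoing it more carefully.

```bash
python3 - <<'E'
from h import *
np.set_printoptions(precision=4,suppress=True)
z=np.load("top0.npz"); im,d=z["im"],z["d"]; P=cloud("top",d); P[d==0]=np.nan
hsv=cv2.cvtColor(im,cv2.COLOR_BGR2HSV); v,u=np.mgrid[:400,:640]
B=(u>215)&(u<328)&(v>150)&(v<212)&(P[...,2]>.025)&(P[...,2]<.3)
p=P[B]; rng=np.random.default_rng(0); best=0
for _ in range(1500):
    a=p[rng.choice(len(p),3,False)]; n=np.cross(a[1]-a[0],a[2]-a[0]); L=np.linalg.norm(n)
    if L<1e-6: continue
    n/=L; n*=np.sign(n[2])
    if not .8<n[2]<.97: continue
    k=(abs((p-a[0])@n)<.003).sum()
    if k>best: best,c,N=k,a[0],n
for _ in range(3):
    s=p[abs((p-c)@N)<.003]; c=s.mean(0); N=np.linalg.svd(s-c,full_matrices=False)[2][2]; N*=np.sign(N[2])
print("panel",c,N,np.degrees(np.arccos(N[2])),len(s),len(p),"yaw",np.degrees(np.arctan2(-N[1],-N[0])))
yl=np.cross(N,[0,0,1.]);yl/=np.linalg.norm(yl);yl*=np.sign(yl[1]);xl=np.cross(yl,N)
L=lambda t:np.c_[(t-c)@xl,(t-c)@yl,(t-c)@N]
r=cv2.minAreaRect((L(s)[:,:2]*1000).astype(np.float32)); print("rect",r, np.percentile(L(s),[1,99],axis=0))
a=L(p)
for lo,hi in((.015,.023),(.023,.030),(.062,.078)):
    b=a[(a[:,2]>lo)&(a[:,2]<hi)]
    lab=[b[(b[:,1]>l)&(b[:,1]<h)] for l,h in((-.13,-.045),(-.045,.045),(.045,.13))]
    for t in lab:
        if len(t)>5: print(lo,len(t),t.mean(0),t.min(0),t.max(0),cv2.minAreaRect((t[:,:2]*1000).astype(np.float32)))
for nm,u0,u1,v0,v1 in(("purp",350,375,170,198),("turq",395,420,218,242),("roll",360,408,112,158),("vise",288,350,210,305)):
    t=P[v0:v1,u0:u1].reshape(-1,3); t=t[t[:,2]>.01]; print(nm,np.nanmin(t,0),np.nanmax(t,0))
np.savez("rack.npz",c=c,N=N,x=xl,y=yl)
# driver top
t=P[150:215,375:432].reshape(-1,3); t=t[(t[:,2]>.126)&(t[:,2]<.14)]; print("yel top",len(t),np.median(t,0),t.min(0),t.max(0),cv2.minAreaRect((t[:,:2]*1000).astype(np.float32)))
t=P[150:215,375:432].reshape(-1,3); t=t[(t[:,2]>.044)&(t[:,2]<.056)]; print("housing",cv2.minAreaRect((t[:,:2]*1000).astype(np.float32)))
E
```

```text
panel [0.5753 0.0528 0.057 ] [-0.4368 -0.0522  0.898 ] 26.10002944093373 2201 3155 yaw 6.8107902986617646
rect ((-3.3655776977539062, 3.5614700317382812), (239.6998291015625, 79.06533813476562), 89.71229553222656) [[-0.0416 -0.1143 -0.0028]
 [ 0.0351  0.1202  0.0028]]
0.015 12 [ 0.0113 -0.089   0.021 ] [-0.0032 -0.1017  0.0171] [ 0.0162 -0.0733  0.0226] ((9.367307662963867, -89.83480072021484), (33.51820373535156, 8.67263412475586), 57.970035552978516)
0.015 31 [-0.0013  0.0009  0.0208] [-0.0134 -0.0061  0.0154] [0.0062 0.0131 0.023 ] ((-3.6957550048828125, 3.374022960662842), (19.507394790649414, 19.01349449157715), 1.3927114009857178)
0.015 8 [0.0106 0.0773 0.0197] [-0.      0.069   0.0157] [0.0167 0.0874 0.0223] ((9.911176681518555, 76.80924224853516), (24.895366668701172, 4.202453136444092), 47.74626541137695)
0.023 40 [ 0.0061 -0.0832  0.0275] [-0.0131 -0.1003  0.0235] [ 0.0157 -0.0617  0.0298] ((3.285451889038086, -82.32853698730469), (38.72345733642578, 24.109012603759766), 76.05432891845703)
0.023 42 [-0.0031  0.0039  0.0255] [-0.0114 -0.0045  0.023 ] [0.0055 0.0114 0.0283] (
[... 485 characters left out ...]
85 [-0.0023  0.0873  0.0694] [-0.0185  0.0732  0.0623] [0.012  0.1043 0.0741] ((-2.967418670654297, 88.24945068359375), (30.714599609375, 30.777002334594727), 86.7840347290039)
purp [ 0.5444 -0.1848  0.0106] [ 0.5831 -0.1456  0.075 ]
turq [ 0.4326 -0.2883  0.01  ] [ 0.4715 -0.2529  0.075 ]
roll [ 0.6403 -0.2846  0.0101] [ 0.7559 -0.1648  0.0311]
vise [ 0.2832 -0.1254  0.0141] [0.4893 0.0077 0.117 ]
yel top 193 [ 0.5694 -0.2678  0.132 ] [ 0.5553 -0.2825  0.1266] [ 0.5856 -0.2532  0.1363] ((570.1500854492188, -267.765380859375), (28.69071388244629, 30.11868667602539), 87.66905212402344)
housing ((570.073974609375, -267.8764953613281), (96.7977523803711, 78.25335693359375), 0.19292449951171875)
```

```bash
cat >> h.py <<'E'
DOWN=np.diag([1.,-1,-1])
D=np.array([.570,-.2677,.062])
k=np.load("rack.npz"); N,XL,YL=k["N"],k["x"],k["y"]
RR=np.c_[XL,-YL,-N]           # tool on rack
PM=k["c"]-.0033*XL+.0035*YL; PB=PM-.085*YL
def rack(p,out): return p+N*(out+.054)   # TCP with grasp point `out` from the panel
E
python3 - <<'E'
from h import *
np.set_printoptions(precision=3,suppress=True)
z=np.load("top0.npz"); P=cloud("top",z["d"]); P=P[z["d"]>0]
for x in np.arange(.36,.5,.02):
    t=P[(P[:,0]>x)&(P[:,0]<x+.02)&(P[:,1]<.03)&(P[:,1]>-.13)&(P[:,2]>.01)]
    if len(t): print(x,t.min(0),t.max(0))
t=P[(P[:,2]>.1)&(P[:,0]<.8)&(P[:,1]>-.45)&(P[:,1]<.3)&(P[:,0]>.5)]; print("high",t.min(0),t.max(0))
print("PM",PM,"PB",PB,"tcp",rack(PM,.055),rack(PB,.055))
for p,r in((D+[0,0,.109],DOWN),(D+[0,0,.25],DOWN),(rack(PM,.055),RR),(rack(PM,.12),RR),(rack(PB,.055),RR),(rack(PB,.14),RR)):
    print(kin.inverse_kinematics(p,q(r)))
env.reach(D+[0,0,.26],q(DOWN)); s=env.get_state(); print(s["time"],s["tcp_pos"])
cc=cal("wrist"); im,d=camera("wrist"); np.savez("w1.npz",im=im,d=d); P=cloud("wrist",d,cc); P[d==0]=np.nan
t=P.reshape(-1,3); t=t[(abs(t[:,:2]-D[:2])<.06).all(1)]; 
for a,b in((.126,.14),(.085,.12),(.056,.07),(.04,.054)):
    w=t[(t[:,2]>a)&(t[:,2]<b)]; 
    if len(w)>5: print(a,len(w),np.median(w,0),cv2.minAreaRect((w[:,:2]*1000).astype(np.float32)))
cv2.imwrite("pics/w1.png",im)
E
```

```text
0.36 [ 0.36  -0.125  0.015] [0.38  0.008 0.116]
0.38 [ 0.382 -0.125  0.015] [0.399 0.006 0.117]
0.4 [ 0.401 -0.123  0.015] [0.419 0.004 0.116]
0.42000000000000004 [ 0.42  -0.121  0.014] [0.44  0.002 0.093]
0.44000000000000006 [ 0.44  -0.118  0.015] [ 0.46  -0.001  0.093]
0.4600000000000001 [ 0.46  -0.116  0.015] [ 0.48  -0.003  0.093]
0.4800000000000001 [ 0.481 -0.113  0.016] [ 0.489 -0.005  0.093]
high [ 0.519 -0.45   0.1  ] [0.8   0.152 0.295]
PM [0.572 0.056 0.056] PB [ 0.582 -0.029  0.056] tcp [0.524 0.05  0.153] [ 0.534 -0.034  0.153]
[ 0.435  0.553 -0.128  1.77   0.092  0.825 -1.308]
[ 0.458  0.402 -0.158  1.652  0.069  1.093 -1.29 ]
[ 0.083  0.369 -0.372  2.276  1.249  0.193 -2.889]
[ 0.345  0.244 -0.653  2.283  0.805  0.291 -2.446]
[ 0.483  0.423 -0.605  2.239  1.169  0.211 -2.591]
[ 0.348  0.18  -0.406  2.273  0.139  0.25  -1.615]
2.125 [ 0.569 -0.269  0.322]
0.126 910 [ 0.572 -0.269  0.132] ((570.9657592773438, -269.1174621582031), (29.5146541595459, 29.63142204284668), 0.7142962217330933)
0.085 361 [ 0.585 -0.269  0.091] ((576.10888671875, -269.22613525390625), (29.59953498840332, 39.949886322021484), 0.008580124005675316)
0.056 494 [ 0.586 -0.268  0.057] ((574.8555908203125, -269.6346740722656), (50.42521286010742, 60.01895523071289), 1.5225006341934204)
0.04 2458 [ 0.594 -0.269  0.05 ] ((570.9973754882812, -269.3446044921875), (96.2035140991211, 78.10992431640625), 0.24297098815441132)
```

View pics/w1.png

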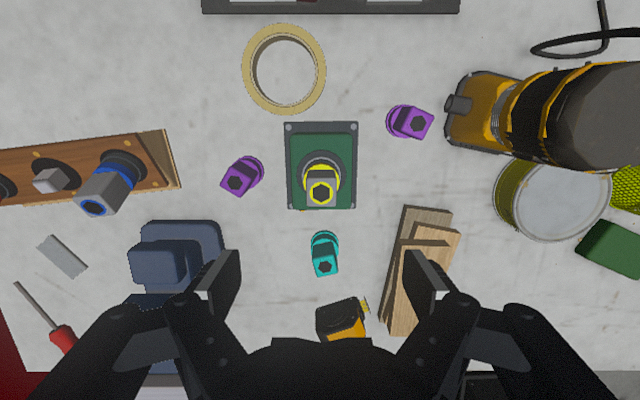

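The wrist view has the yellow socket at (320,190), square to the gripper, and depth puts it at (0.571,-0.269). The surroundings are clear, so I'll grip it and pull.

```bash
sed -i 's/^D=.*/D=np.array([.5705,-.2687,.062])/' h.py; cat >> h.py <<'E'
def st(m=""):
    s=env.get_state(); print(m,"t%.1f"%s["time"],"tcp",np.round(s["tcp_pos"],4),"F",np.round(s["force"],1),"M",np.round(s["torque"],2),"op %.4f"%s["opening"],"q",np.round(s["qpos"],2)); return s
E
python3 - <<'E'
from h import *
env.grip(.055); print(env.movel(D+[0,0,.111],velocity=.12,rot=q(DOWN),stop_force=12)); st("down")
env.grip(.02,f_grip=70); st("grip")
env.movel(D+[0,0,.111+.05],velocity=.08); st("up1")
env.movel(D+[0,0,.111+.13],velocity=.2); st("up2")
im,d=camera("scene"); cv2.imwrite("pics/s1.png",im[100:330,200:500])
for o in(.075,.13):
  for r in(RR,RR@np.diag([-1,-1,1.])): print(o,kin.inverse_kinematics(rack(PM,o+.003),q(r)))
E
```

```text
False
down t4.0 tcp [ 0.571  -0.2689  0.1739] F [-0.5  0.   0.6] M [-0.03 -0.03 -0.05] op 0.0555 q [ 0.45  0.55 -0.15  1.76  0.11  0.83 -1.32]
grip t4.3 tcp [ 0.571  -0.2689  0.1739] F [-0.2 -1.3  4.4] M [0.04 0.05 0.03] op 0.0291 q [ 0.45  0.55 -0.15  1.76  0.11  0.83 -1.32]
up1 t5.1 tcp [ 0.5702 -0.2687  0.2229] F [-0.   0.6 -1.4] M [0.03 0.08 0.03] op 0.0289 q [ 0.46  0.49 -0.15  1.73  0.09  0.92 -1.31]
up2 t5.6 tcp [ 0.57   -0.2685  0.3019] F [-0.6 -0.2 -2.1] M [ 0.01  0.05 -0.  ] op 0.0288 q [ 0.46  0.41 -0.16  1.66  0.07  1.08 -1.29]
0.075 [ 0.10307946  0.31423837 -0.39260585  2.28471682  1.0201737   0.20427289
 -2.6670193 ]
0.075 [ 0.74114969  0.5724816  -1.18601107  2.25039861  1.39022844  0.59252682
  0.24042598]
0.13 [ 0.1469833   0.18003292 -0.42972247  2.29612765  0.54641146  0.26462232
 -2.21068125]
0.13 [ 0.78892544  0.35885    -1.17154693  2.26431652  1.04131487  0.46806606
  0.51595413]
```

View pics/s1.png

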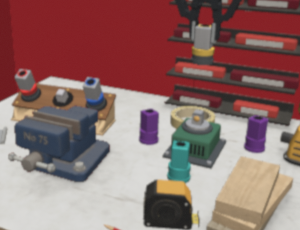

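The yellow socket is held and the drive is bare at about (200,122) in the crop. I'll go to a raised hover over the middle peg, then descend along the peg.

```bash
cat >> h.py <<'E'
RF=RR@np.diag([-1,-1,1.])
E
python3 - <<'E'
from h import *
seat=rack(PM,.0585); pre=seat+N*.042; hov=pre+[0,0,.07]
print(seat,pre,hov,kin.inverse_kinematics(hov,q(RF)))
env.reach(hov,q(RF)); st("hov")
env.movel(pre,velocity=.12,rot=q(RF),stop_force=12); s=st("pre"); 
print(np.array(s["tcp_pos"])-pre, np.round(R.from_quat(np.roll(s["orientation"],-1)).as_matrix().T@RF,3))
im,d=camera("wrist"); cv2.imwrite("pics/w2.png",im)
E
```

```text
[0.52282157 0.0500304  0.15653054] [0.5044745  0.04783914 0.19424769] [0.5044745  0.04783914 0.26424769] [ 0.79863341  0.2706524  -1.14910465  2.19736861  0.7460337   0.47624994
  0.79816214]
hov t7.5 tcp [0.5047 0.0473 0.2641] F [-0.8  0.2 -1.4] M [-0.03  0.56  0.07] op 0.0294 q [ 0.8   0.27 -1.15  2.2   0.75  0.48  0.8 ]
pre t8.2 tcp [0.5049 0.0481 0.1946] F [ 0.4 -0.2 -0.7] M [-0.06  0.59 -0.  ] op 0.0291 q [ 0.54  0.36 -0.89  2.27  1.12  0.37  0.43]
[0.00039684 0.00022749 0.00031459] [[ 1.  0.  0.]
 [-0.  1. -0.]
 [-0.  0.  1.]]
```

View pics/w2.png

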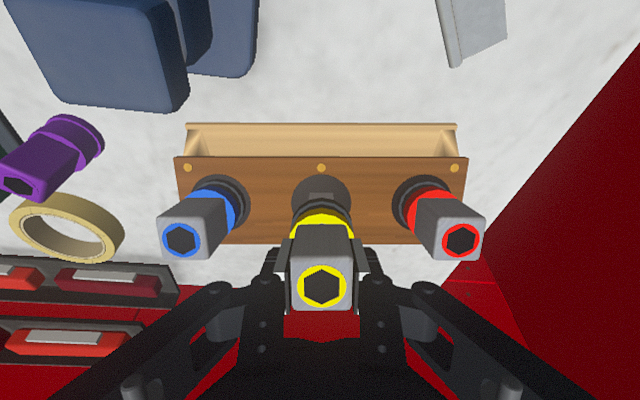

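The yellow socket at (322,285) is centred between blue (180,238) and red (460,240), with the peg directly below it. Descending along the peg.

```bash
python3 - <<'E'
from h import *
seat=rack(PM,.0585)
r=env.movel(seat-N*.004,velocity=.05,rot=q(RF),stop_force=12); s=st("dn")
print(r,"left to seat",(np.array(s["tcp_pos"])-seat)@N, "lat",(np.array(s["tcp_pos"])-seat)@XL,(np.array(s["tcp_pos"])-seat)@YL)
E
```

```text
dn t9.1 tcp [0.5229 0.0499 0.1557] F [-2.3 -0.7  6.3] M [-0.18  0.43 -0.02] op 0.0291 q [ 0.43  0.45 -0.78  2.26  1.36  0.36  0.2 ]
True left to seat -0.0007529605545473906 lat -0.00028256970114481266 -0.00014910081777792797
```

```bash
python3 - <<'E'
from h import *
np.set_printoptions(precision=4,suppress=True)
env.grip(.05); st("rel")
env.movel(rack(PM,.0585)+N*.06,velocity=.15,rot=q(RF)); st("back")
env.movel(rack(PB,.0585)+N*.06,velocity=.15,rot=q(RF)); st("blue")
im,d=camera("top"); P=cloud("top",d); p=P[(d>0)]; L=np.c_[(p-PM)@XL,(p-PM)@YL,(p-PM)@N]
cc=cal("wrist"); w,d=camera("wrist"); P2=cloud("wrist",d,cc); p2=P2[d>0]; L2=np.c_[(p2-PM)@XL,(p2-PM)@YL,(p2-PM)@N]
for nm,L in(("top",L),("wrist",L2)):
  for y0 in(-.085,0,.085):
    t=L[(abs(L[:,1]-y0)<.03)&(abs(L[:,0])<.03)&(L[:,2]>.064)&(L[:,2]<.078)]
    if len(t)>20: print(nm,y0,len(t),np.median(t,0),cv2.minAreaRect((t[:,:2]*1000).astype(np.float32)))
cv2.imwrite("pics/w3.png",w)
E
```

```text
rel t9.4 tcp [0.5221 0.0497 0.1547] F [0.4 0.2 0.1] M [-0.03  0.46 -0.01] op 0.0500 q [ 0.43  0.45 -0.78  2.26  1.36  0.36  0.2 ]
back t10.0 tcp [0.4968 0.0464 0.2103] F [ 0.2  0.2 -0.9] M [-0.03  0.51 -0.02] op 0.0499 q [ 0.59  0.31 -0.93  2.27  1.    0.38  0.53]
blue t10.7 tcp [ 0.5066 -0.0368  0.21  ] F [-1.1  0.5 -0.6] M [-0.02  0.43  0.02] op 0.0503 q [ 0.84  0.36 -0.99  2.24  0.89  0.35  0.84]
top -0.085 130 [ 0.0048 -0.0863  0.0697] ((4.216802597045898, -84.81726837158203), (29.220186233520508, 22.59784698486328), 82.8545913696289)
top 0 173 [0.0006 0.     0.0701] ((-0.2361745834350586, 0.3888053894042969), (30.280588150024414, 30.15012550354004), 89.0146484375)
top 0.085 177 [0.0009 0.084  0.0698] ((-0.005770683288574219, 84.87789154052734), (30.90216827392578, 31.456241607666016), 86.56859588623047)
wrist -0.085 1831 [-0.0026 -0.0854  0.0697] ((-0.7887792587280273, -85.21574401855469), (30.05265235900879, 29.5347957611084), 89.67771911621094)
wrist 0 1880 [-0.0024 -0.0019  0.0695] ((-0.6516838073730469, -0.5344419479370117), (29.755475997924805, 29.99176025390625), 0.5296338796615601)
wrist 0.085 2009 [-0.0018  0.0814  0.0694] ((-0.2578392028808594, 83.79302215576172), (31.4438419342041, 30.26908302307129), 89.970703125)
```

View pics/w3.png

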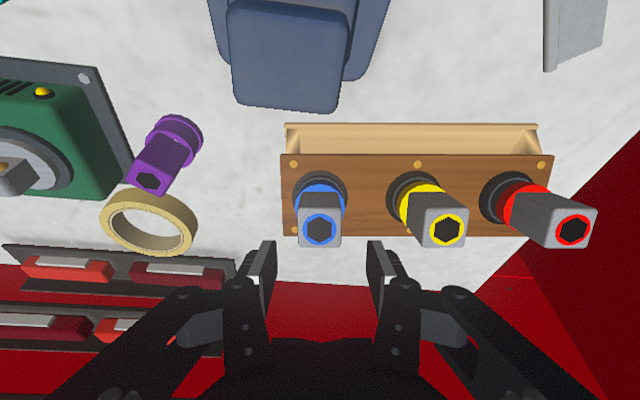

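Yellow hangs fully (its top is 0.070 out from the panel, within 1 mm laterally) and red hasn't moved. The fingers straddle blue, whose top is at (320,228). Next I'll grip blue and lift it.

```bash
python3 - <<'E'
from h import *
b=PB-.0005*XL
env.movel(rack(b,.0585),velocity=.12,rot=q(RF),stop_force=12); st("dn")
env.grip(.02,f_grip=70); s=st("grip"); 
print("lat",(np.array(s["tcp_pos"])-rack(PB,.0585))@np.c_[XL,YL,N])
env.movel(rack(b,.0585)+N*.05,velocity=.12,rot=q(RF)); st("out")
w,d=camera("wrist"); cv2.imwrite("pics/w4.png",w)
a=cv2.imread("pics/w2.png"); cv2.imwrite("pics/cmp.png",np.hstack([x[200:330,240:400] for x in(a,w)]).repeat(2,0).repeat(2,1))
np.set_printoptions(precision=2,suppress=True)
for x in(DOWN,DOWN@np.diag([-1,-1,1.])): print(kin.inverse_kinematics(D+[0,0,.2],q(x)))
E
```

```text
dn t11.4 tcp [ 0.5324 -0.0335  0.1565] F [-0.6  0.3  0.9] M [-0.07  0.5   0.01] op 0.0497 q [ 0.59  0.45 -0.73  2.24  1.22  0.27  0.52]
grip t11.8 tcp [ 0.5324 -0.0344  0.1571] F [-5.1  0.1  5.7] M [0.15 0.71 0.17] op 0.0292 q [ 0.59  0.44 -0.73  2.24  1.22  0.27  0.52]
lat [-1.45091181e-04  4.40829946e-05  7.57760996e-04]
out t12.3 tcp [ 0.5104 -0.0378  0.2011] F [-0.1 -0.7 -1.1] M [-0.09  0.7  -0.02] op 0.0290 q [ 0.79  0.37 -0.93  2.25  0.93  0.33  0.8 ]
[-0.12  0.51  0.64  1.74 -0.35  1.01 -0.92]
[ 0.98  0.62 -0.93  1.66  0.53  1.14  1.49]
```

View pics/cmp.png

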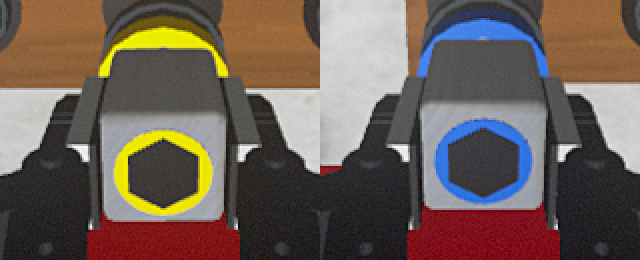

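Compared with how yellow sat in the gripper, the blue ring centre is about 7 px higher (yellow around (321,288), blue (322,281)). I'll convert that into a tool-frame offset by casting rays onto the known top plane.

```bash
python3 - <<'E'
from h import *
np.set_printoptions(precision=4,suppress=True)
s=env.get_state(); c,Rm,t=cal("wrist"); T=R.from_quat(np.roll(s["orientation"],-1)).as_matrix(); p=np.array(s["tcp_pos"])
C=T.T@(-Rm.T@t-p); M=T.T@Rm.T
res={}
for f,mid,lo,hi in(("w2",.0769,(20,32),0),("w4",.0783,(95,120),0)):
    im=cv2.imread(f"pics/{f}.png"); h=cv2.cvtColor(im,cv2.COLOR_BGR2HSV); m=cv2.inRange(h,(lo[0],120,100),(lo[1],255,255)); m[:262 if f=="w2" else 255]=0;m[320:]=0; m[:,:285]=0;m[:,360:]=0
    k=max(cv2.findContours(m,0,1)[0],key=cv2.contourArea); (u,v),ax,_=cv2.fitEllipse(k)
    ray=M@np.array([(u-c["cx"])/c["fx"],(v-c["cy"])/c["fy"],1]); X=C+ray*((mid-.035-C[2])/ray[2]); print(f,u,v,ax,"top centre in tool",X); 
    print(" sens to z 1mm", ray/ray[2]*.001)
E
```

```text
w2 321.184326171875 285.7404479980469 (41.34788513183594, 48.45995330810547) top centre in tool [-0.0012 -0.0002  0.0419]
 sens to z 1mm [-0.0007  0.      0.001 ]
w4 321.2823181152344 280.3006286621094 (41.28813171386719, 48.088375091552734) top centre in tool [ 0.0008 -0.0002  0.0433]
 sens to z 1mm [-0.0007  0.      0.001 ]
```

```bash
cat >> h.py <<'E'
DF=DOWN@np.diag([-1,-1,1.])
S=np.array([.5706,-.2687,.1753])
E
python3 - <<'E'
from h import *
p=np.array(env.get_state()["tcp_pos"])
env.movel(p+[0,0,.1],velocity=.15); st("up")
env.reach(S+[0,0,.09],q(DF)); st("hov")
env.movel(S+[0,0,.035],velocity=.12,rot=q(DF),stop_force=8); st("near")
print(env.movel(S+[0,0,.016],velocity=.03,rot=q(DF),stop_force=6)); st("engaged")
E
```

```text
up t13.2 tcp [ 0.5098 -0.0378  0.2997] F [-0.6 -0.6 -2.8] M [-0.09  0.61 -0.02] op 0.0288 q [ 1.17  0.28 -1.33  2.14  0.53  0.52  1.2 ]
hov t14.1 tcp [ 0.5709 -0.2664  0.2651] F [-0.4  0.5 -2.2] M [ 0.04  0.02 -0.01] op 0.0285 q [ 1.06  0.68 -1.07  1.66  0.63  1.19  1.41]
near t14.8 tcp [ 0.5708 -0.2684  0.2107] F [-1.  -0.2 -1.7] M [0.   0.02 0.01] op 0.0287 q [ 1.04  0.73 -1.03  1.7   0.69  1.12  1.37]
True
engaged t15.4 tcp [ 0.5709 -0.2688  0.1915] F [ 0.5 -0.3  4.2] M [-0.03 -0.09  0.04] op 0.0289 q [ 1.03  0.75 -1.01  1.71  0.71  1.09  1.36]
```

It's engaged about 10 mm past the drive's tip and touching the balls, with negligible lateral force. Pushing home.

```bash
python3 - <<'E'
from h import *
print(env.movel(S-[0,0,.004],velocity=.04,rot=q(DF),stop_force=30)); st("home?"); env.dwell(.2); st()
im,d=camera("scene"); cv2.imwrite("pics/s2.png",cv2.resize(im[150:280,180:460],None,fx=2.5,fy=2.5,interpolation=cv2.INTER_CUBIC))
E
```

```text
True
home? t15.8 tcp [ 0.5708 -0.269   0.1752] F [-1.9  0.4  6.4] M [-0.04  0.33 -0.02] op 0.0290 q [ 1.02  0.77 -0.99  1.72  0.73  1.07  1.34]
 t16.0 tcp [ 0.5708 -0.269   0.1752] F [-1.2  1.1  6.4] M [-0.07  0.29 -0.03] op 0.0292 q [ 1.02  0.77 -0.99  1.72  0.73  1.07  1.34]
```

View pics/s2.png

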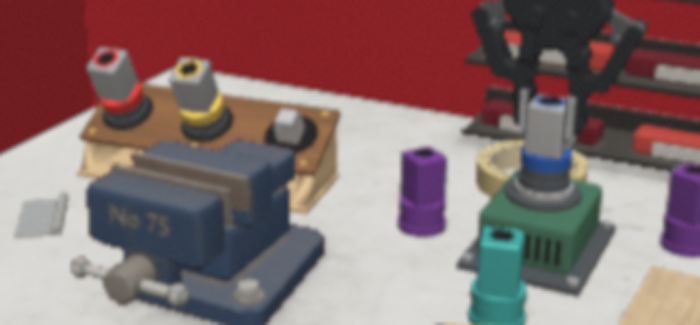

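At full depth it stopped at the 30 N limit (TCP z 0.1752 against 0.1753 predicted). The picture shows blue on the shoulder at (547,150) and yellow on the middle peg at (203,100). I'll release, back off and measure.

```bash
python3 - <<'E'
from h import *
np.set_printoptions(precision=4,suppress=True)
env.grip(.055); st("rel"); env.movel(S+[0,0,.12],velocity=.15,rot=q(DF)); st("up")
cc=cal("wrist"); im,d=camera("wrist"); P=cloud("wrist",d,cc); t=P[d>0]
i2,d2=camera("top"); t2=cloud("top",d2)[d2>0]
for nm,p in(("wrist",t),("top",t2)):
    w=p[(abs(p[:,:2]-D[:2])<.03).all(1)&(p[:,2]>.124)&(p[:,2]<.15)]; n=np.linalg.svd(w-w.mean(0),full_matrices=False)[2][2]
    print(nm,len(w),np.median(w,0),n,cv2.minAreaRect((w[:,:2]*1000).astype(np.float32)))
L=np.c_[(t2-PM)@XL,(t2-PM)@YL,(t2-PM)@N]
for y0 in(0,.085):
    w=L[(abs(L[:,1]-y0)<.03)&(abs(L[:,0])<.03)&(L[:,2]>.062)&(L[:,2]<.085)]; print(y0,np.median(w,0),cv2.minAreaRect((w[:,:2]*1000).astype(np.float32))[0])
E
```

```text
rel t16.4 tcp [ 0.5705 -0.2691  0.1746] F [ 0.4 -0.7  0.2] M [-0.04 -0.02  0.01] op 0.0551 q [ 1.02  0.77 -0.99  1.72  0.73  1.07  1.34]
up t17.4 tcp [ 0.57   -0.2688  0.2942] F [-0.2  0.3 -0.9] M [-0.06  0.   -0.01] op 0.0547 q [ 1.07  0.65 -1.09  1.63  0.6   1.24  1.44]
wrist 1135 [ 0.5691 -0.2691  0.132 ] [-0.0505  0.0007  0.9987] ((570.4229125976562, -268.71600341796875), (30.154699325561523, 29.576833724975586), 0.41531458497047424)
top 192 [ 0.5691 -0.2673  0.1318] [ 0.0209 -0.0271 -0.9994] ((570.2794799804688, -267.68310546875), (28.886770248413086, 31.442047119140625), 89.61485290527344)
0 [ 0.0006 -0.0001  0.0695] (-0.46662330627441406, 0.22290611267089844)
0.085 [0.001  0.0843 0.0695] (-0.1271505355834961, 84.97732543945312)
```

```bash
python3 -c "
from h import *
env.dwell(.3); st(); job.job_done()"
```

```text
t17.8 tcp [ 0.5705 -0.2686  0.295 ] F [ 0.1 -0.2 -0.7] M [ 0.05 -0.04  0.  ] op 0.0553 q [ 1.07  0.65 -1.09  1.62  0.6   1.24  1.44]
the job is handed in; nothing more can be done
```

The socket change is done and handed in at 17.8 s: yellow hangs on the middle peg and blue is on the square drive, with the gripper clear of both.

**What I did:** I pulled yellow straight up off the drive and hung it on the middle peg. I then took blue from the right peg, corrected for a 2 mm offset in the grip, and pushed it down until it stopped at the 30 N limit.

**Last checks:**
- **Blue:** its top is at z = 0.132 m, the same height yellow had when clicked on. Its centre is within about 1 mm of the drive centre in both the wrist and top views.
- **Yellow:** its top is 0.0695 m out from the panel, within 0.5 mm of the peg axis.
- **Red:** still in place, within a fraction of a millimetre of its expected position.

**Not confirmed:**
- I had no direct reading of the spring balls. The click is inferred from the seated height and the push.
- The plane fits to blue's top gave tilts of 0.05 rad (wrist) and 0.03 rad (top), against the 0.06 rad limit. I put these down to noise from side-wall points in the fit.
- I did not measure the tape roll, tape measure or hinge afterwards. No move showed an unexpected contact force.

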